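# Set a shaft up on V-blocks under a dial indicator for a run-out check

## Robot

A 6-joint arm with a two-finger parallel gripper is mounted at the origin on a cart in front of the work surface, level with it; the furniture and walls round the work are solid. World frame = base frame: x ahead of the robot, y to its left, z up, the work surface at z = 0. Lengths are in m, angles in rad, forces in N, time in s.
With the tool pointing down it reaches from about 0.25 to 0.725 m from the base axis. Payload 4 kg.
Tool frame: the origin (TCP) lies midway between the tips of the shut fingers; the grasp point (between the pads) lies grip_point_offset behind it (grip_point_offset is the distance from the TCP to the grasp point, in m); z points along the fingers, y is the line along which they close (so a half turn about z gives the same grasp; the last joint's range is limited). The gripper opens to 85 mm and grips with 20 to 120 N. Pads are 22 mm wide; open, the fingers measure 114 mm over their backs; the gripper's body (76 mm by 85 mm) begins 54 mm behind the grasp point. The pads swing forward as they close: fully open they stand 13 mm farther back than shut.
Start: joints at [-1.181, 0.241, 0.005, 1.335, 0, 1.571], TCP at [0.19, -0.462, 0.231] pointing down, gripper open.
Joint ranges: [-2.72, 2.72], [-1.05, 1.87], [-1.09, 1.28], [-1.99, 2.15], [-1.42, 1.44], [-3.14, 3.14]. Speed limits (rad/s): [2.79, 2.79, 3.14, 3.14, 3.14, 3.14].

## Interface

Orientations are given as a unit quaternion [x, y, z, w].
In Python, from workcell import * gives the robot as it stands. The module is installed in compiled form; this text tells all that it offers.
- The arm moves only by the tool arm_command, never from a script. Its arguments are lists of equal length, an entry for each row: "slide": the shift along the tool's x, y, z in cm, a list of three; "spin": the turn about the tool's z in degrees. A call has exactly 5 rows; each row is the pose to reach, as a shift and turn from the pose commanded when the call began, along the tool's axes at that moment; what a row does not reach only later rows make up. A row lasts 1/8 s, in which the tool goes at most 62.5 mm and 10.7 degrees, less where a joint would pass 70% of its speed; a pose out of reach is approached as far as the arm can. A call with a gripper value outside its range is refused whole. "jaw" is the finger opening in cm, from 0 to 8.54, set as the call begins (left out, the last holds). The fingers move at their own pace and stop on an object; the grip force is fixed at half the most. Time passes only in rows, so rows that repeat a pose let the fingers close, or fill a call up. It gives the time, the measured TCP pose, the force, the opening and the grip force at its end, in the units of the state.
- get_obs(): the state, without advancing time (a new reading comes with each control period).
- camera(name): name is "scene" or "top" or "wrist"; returns a dict with "pixels" (480x640x3 uint8, red, green, blue), "range_z" (480x640 float32, m along the optical axis (not along the pixel's ray), 0 where there is no reading), "intrinsics" (3x3 intrinsics, pixels), "rvec" (rotation vector, rad) and "tvec" (3), from world to camera coordinates, as OpenCV has them. Camera axes: x right, y down, z forward; pixel columns grow to the right and rows downward; lengths in m; the calibration is good to about 2 mm. A picture is of the moment at which its call begins.
- job_done(): hands the job in; it is judged then, once.
Trained networks look in a picture, given as the dict that the camera call returned (one of the last four; its "shot" number tells which), for a name from the list of things; names that differ only in an ending like _2 or _b are one class to them, and where a whole thing is asked for, a point or a joint stands for the part that bears it (a point fixed in the world has none). Each returns a list of dicts, best first, with "confidence" (0 to 1); they miss things now and then, are a little off and sometimes report something else, mostly with a low value. They report only what shows in the picture. A call takes as long as a camera call. They do not tell look-alikes from the thing itself.
- recognise(picture, thing): "centre" ([column, row] in pixels, amid what is visible of it).
- landmark_of(picture, thing): "centre" ([column, row] in pixels: a listed point, or the origin of a listed thing).
The state is a dict: "clock": time; "joint_pos": joint angles; "joint_vel": joint speeds; "tau": joint torques, N m; "eef_pos": TCP position; "tool_rot": TCP orientation; "ft_force": force on the tool from outside, world axes, zero at the start; "ft_torque": the same for the moment, N m; "grip_width": finger opening in m; "grasp_force": force on a finger pad.
Only numpy, scipy, OpenCV 4.12 (cv2) and the standard library are available. Lean on these libraries where they do the work, as an engineer would, in place of code of your own. Each camera call takes 0.05 s, during which the arm holds its last target. There are 200 camera calls.

## Task

Set the shaft up on the granite surface plate for a run-out check: stand the matched pair of small V-blocks upright on the plate and lay the shaft in them on the plate's front half, parallel to the plate's long edges, so that each block stands wholly under one of its bearing journals and the collar hangs free between the blocks. Then stand the dial indicator upright on the rear half of the plate, behind the shaft, with its plunger resting pressed in on top of the collar. Leave the odd, larger V-block where it is.

Things in the scene. Friction and masses are not known exactly. Their poses are not given: they have to be found in the camera images.
- surface_plate: dark granite surface plate on the bench, fixed, 170 (its x, front to back) x 260 (its y, the long way) x 40 high; the front is the -x side, facing the robot. Origin: centre of its underside, so its top is 40 mm above the origin.
- vblock_a: one of a matched pair of small steel V-blocks, 50 wide (x) x 30 thick (y) x 40 high, 0.35 kg, upright; a 90 degree V, 32 wide at the mouth, 16 deep, runs along its y in the top. Grip it across its 50 mm width (its +x and -x sides). A journal seated in the V has its axis 38 mm above the underside. Origin: centre of its underside. Either way round is the same.
- vblock_b: the other small V-block, identical to vblock_a; either may carry either journal.
- big_vblock: odd larger steel V-block, 78 wide (x) x 46 thick (y) x 62 high, not part of the job: leave it where it stands. Origin: centre of its underside.
- cradle: fixed wooden cradle on the bench in which the shaft lies at the start: a board 62 (x) x 126 (y) x 12 high with two notched uprights, 50 wide (x), 14 thick, at y = +48 and -48, tops 38.5 above the bench. Origin: centre of its underside.
- shaft: steel shaft 170 long, 0.4 kg, axis along its y. Middle: collar 36 in diameter, 24 long (y -12 to +12; grip it here, across the axis). Either side: a bearing journal 20 in diameter, from 12 to 62 mm from the middle; then ends 14 in diameter, one threaded, one with a keyway. Either way round will do. Origin: on the axis at the collar's middle, 40 mm above the bench at the start.
- dial_stand: dial indicator on a base (it does not stick), 0.7 kg: grey base 50 (x) x 56 (y) x 50 high, column from its middle, dark square clamp head 28 x 28 on the column, 100 to 134 above the underside (grip it here, across y), arm to -x with a round dial 45 in diameter, 75 in front of the column, 112 up; under it a plunger pointing down. Origin: centre of the base's underside.
- dial_tip (a point): ball tip (6 mm) of the dial's plunger, lowest point: x = -75, y = 0, z = 52 mm in dial_stand's frame when fully out. With the base on the plate it is 4 mm lower than the top of a seated shaft's collar, so the collar pushes it in about 4 mm as the stand is lowered straight down.
- dial_plunger (a joint): how far the plunger is pushed in, m: 0 fully out, 0.010 fully in; spring loaded, under 2 N.
Not all that is in view belongs to the job. Leave any pink or turquoise look-alike of the vblock_b alone.

How it is judged:
By the outcome, as a careful person would: the job done as asked, in the order asked, and still so for the second after the job is handed in, with the robot touching nothing.
It also fails if it takes over 120 s, if anything falls off the work surface, if the arm or the gripper's body presses on something with over 40 N, if the wrist force passes 120 N, or if a joint passes its speed limit or range.

## Working session

There is one attempt and no reset: what is moved stays moved. The work goes in short steps, Python scripts to look and compute and a tool call to move; the robot and the scene stay as the last step left them, time stands still between calls to the robot, and variables do not carry over. Pictures are saved under pics/ and viewed, at most 14 in all, crops included, and the job is handed in when it is done.

Besides the shell and the picture viewer there is one more tool, called after "Call:" as name(argument=value, ...), one argument or row to a line, values as JSON. arm_command: Moves the arm, as the interface text tells. Its arguments: {"type":"object","properties":{"slide":{"type":"array","items":{"type":"array","items":{"type":"number"}}},"spin":{"type":"array","items":{"type":"number"}},"jaw":{"type":"number"}},"required":["slide","spin"]}

```bash
mkdir -p pics; cat > h.py <<'E'
from workcell import *
import numpy as np, cv2
from scipy.spatial.transform import Rotation as R
def save(p,n,crop=None):
    im=p["pixels"][:,:,::-1]
    if crop: a,b,c,d=crop; im=cv2.resize(im[b:d,a:c],None,fx=2,fy=2)
    cv2.imwrite("pics/"+n,im)
def cloud(p):
    K=np.array(p["intrinsics"]);Rm=cv2.Rodrigues(np.array(p["rvec"],float))[0];t=np.array(p["tvec"],float).ravel()
    v,u=np.mgrid[0:480,0:640]; z=p["range_z"].astype(float)
    c=np.stack([(u-K[0,2])*z/K[0,0],(v-K[1,2])*z/K[1,1],z],-1)
    w=(c-t)@Rm; w[z==0]=np.nan
    return w
def atz(p,uv,z):
    K=np.array(p["intrinsics"]);Rm=cv2.Rodrigues(np.array(p["rvec"],float))[0];t=np.array(p["tvec"],float).ravel()
    d=Rm.T@np.linalg.inv(K)@np.array([uv[0],uv[1],1.]); o=-Rm.T@t
    return o+d*(z-o[2])/d[2]
def pose():
    o=get_obs(); return np.array(o["eef_pos"]),R.from_quat(o["tool_rot"]).as_matrix(),o
E
python3 - <<'E'
from h import *
o=get_obs();print({k:np.round(v,3) for k,v in o.items()})
for n in ["top","scene"]:
    p=camera(n);save(p,n+"0.png");w=cloud(p);np.save(n+"0.npy",w)
    for th in ["surface_plate","vblock_a","big_vblock","cradle","shaft","dial_stand","dial_tip"]:
        for f in (recognise,landmark_of):
            print(n,th,f.__name__,[(np.round(d["centre"]).astype(int).tolist(),round(d["confidence"],2),np.round(w[int(d["centre"][1]),int(d["centre"][0])],3).tolist()) for d in f(p,th)[:5]])
E
```

```text
{'clock': np.float64(0.0), 'joint_pos': array([-1.181,  0.241,  0.004,  1.335, -0.   ,  1.571]), 'joint_vel': array([ 0.001, -0.001, -0.001,  0.001, -0.001, -0.   ]), 'tau': array([ 2.0000e-03, -3.7232e+01,  2.5241e+01,  1.7000e-02, -0.0000e+00,
        0.0000e+00]), 'eef_pos': array([ 0.19 , -0.462,  0.23 ]), 'tool_rot': array([ 0.981,  0.194, -0.   , -0.001]), 'ft_force': array([-0.161, -0.355,  0.231]), 'ft_torque': array([-0.032,  0.02 ,  0.037]), 'grasp_force': np.float64(0.0), 'grip_width': np.float64(0.085)}
top surface_plate call [([298, 234], 0.89, [0.515, 0.021, 0.04])]
top surface_plate call [([298, 237], 0.63, [0.503, 0.028, 0.051])]
top vblock_a call [([278, 299], 0.76, [0.379, 0.173, 0.039]), ([217, 326], 0.68, [0.4, 0.355, 0.032]), ([364, 178], 0.56, [0.577, -0.254, 0.03])]
top vblock_a call [([254, 317], 0.76, [0.368, 0.254, 0.039]), ([364, 183], 0.59, [0.559, -0.242, 0.031]), ([279, 304], 0.47, [0.364, 0.179, 0.032])]
top big_vblock call [([222, 260], 0.59, [0.565, 0.25, 0.038])]
top big_vblock call [([223, 265], 0.81, [0.547, 0.259, 0.044]), ([410, 175], 0.74, [0.51
[... 1022 characters left out ...]
0.238, 0.024])]
scene big_vblock call [([223, 293], 0.82, [0.558, 0.255, 0.036])]
scene big_vblock call [([226, 305], 0.65, [0.537, 0.27, 0.024])]
scene cradle call [([388, 206], 0.98, [0.497, -0.364, 0.009])]
scene cradle call [([389, 206], 0.88, [0.496, -0.37, 0.007])]
scene shaft call [([390, 192], 0.82, [0.501, -0.378, 0.047])]
scene shaft call [([392, 192], 0.67, [0.498, -0.379, 0.051])]
scene dial_stand call [([190, 334], 0.65, [0.498, 0.407, 0.057])]
scene dial_stand call [([192, 352], 0.85, [0.485, 0.421, 0.027]), ([390, 191], 0.75, [0.504, -0.378, 0.05])]
scene dial_tip call []
scene dial_tip call [([210, 352], 0.53, [0.431, 0.423, 0.058]), ([303, 263], 0.32, [0.484, 0.067, 0.042])]
```

View pics/top0.png

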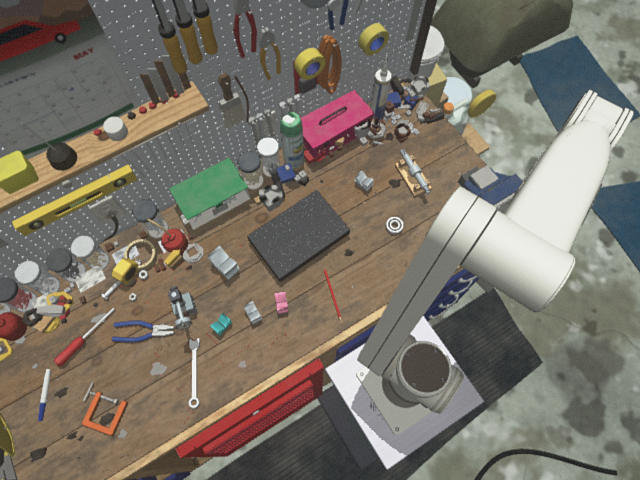

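View pics/scene0.png

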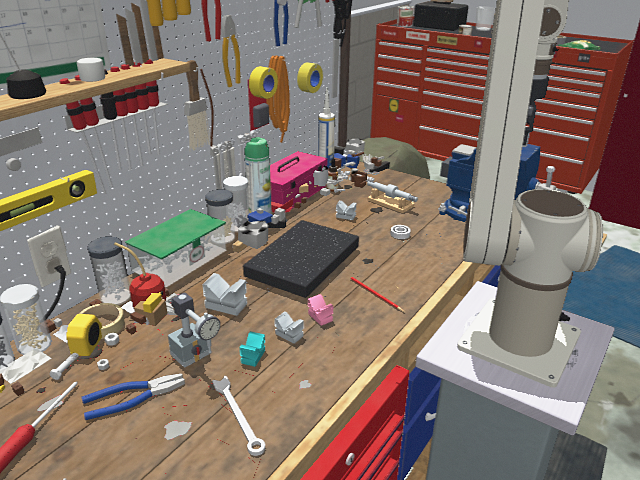

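Top view: steel pair at (254,313) and (364,180), pink look-alike (281,302), turquoise (221,325), big V-block (223,262), dial (180,307), shaft in cradle (413,175), plate (298,235). The scene view agrees with this.

```bash
python3 - <<'E'
from h import *
w1=np.load("top0.npy");w2=np.load("scene0.npy")
def rect(w,c,r,z0,z1):
    q=w.reshape(-1,3);q=q[~np.isnan(q[:,0])]
    m=(np.hypot(q[:,0]-c[0],q[:,1]-c[1])<r)&(q[:,2]>z0)&(q[:,2]<z1)
    q=q[m]; a=cv2.minAreaRect((q[:,:2]*1000).astype(np.float32)); return len(q),np.round(a[0]),np.round(a[1]),round(a[2],1),np.round(np.median(q[:,2]),4)
for nm,c,r,z0,z1 in [("plate",(.51,.02),.17,.034,.048),("vA",(.375,.26),.045,.012,.06),("vB",(.56,-.24),.045,.012,.06),("big",(.55,.255),.065,.015,.08),
  ("shaft",(.5,-.385),.11,.042,.08),("collar",(.5,-.385),.05,.052,.08),("cradle",(.5,-.385),.09,.005,.02),("dialtop",(.48,.41),.06,.11,.15),("dialbase",(.49,.41),.06,.01,.055)]:
    for w in (w1,w2): print(nm,*rect(w,c,r,z0,z1))
p,M,o=pose();print(M.round(3))
p=camera("wrist");save(p,"w0.png");Rm=cv2.Rodrigues(np.array(p["rvec"],float))[0]
c=-Rm.T@np.array(p["tvec"]).ravel();pp,M,o=pose();print("cam in tool",M.T@(c-pp),"\n",(Rm@M).round(3),p["intrinsics"])
E
```

```text
plate 4556 [556.  21.] [247. 261.] 4.7 0.0402
plate 4373 [556.  21.] [244. 269.] 4.5 0.041
vA 209 [385. 252.] [30. 53.] 87.8 0.0351
vA 511 [386. 251.] [37. 54.] 87.6 0.0312
vB 194 [ 569. -251.] [51. 34.] 15.8 0.0332
vB 231 [ 569. -250.] [52. 38.] 15.3 0.0298
big 520 [555. 252.] [80. 47.] 13.7 0.0517
big 1131 [556. 252.] [81. 53.] 13.1 0.0449
shaft 322 [ 507. -395.] [ 45. 169.] 84.8 0.0487
shaft 270 [ 509. -395.] [ 36. 171.] 77.1 0.0485
collar 76 [ 500. -398.] [94. 29.] 2.4 0.0559
collar 53 [ 499. -395.] [27. 94.] 88.2 0.0556
cradle 410 [ 502. -382.] [171. 174.] 58.5 0.011
cradle 404 [ 501. -378.] [105. 175.] 89.2 0.0131
dialtop 361 [478. 418.] [ 41. 114.] 83.5 0.1278
dialtop 746 [476. 410.] [ 44. 112.] 74.4 0.1261
dialbase 306 [499. 421.] [54. 93.] 4.9 0.0479
dialbase 942 [497. 422.] [76. 76.] 76.7 0.0406
[[ 0.925  0.38  -0.   ]
 [ 0.38  -0.925  0.   ]
 [ 0.    -0.    -1.   ]]
cam in tool [ 0.08214551  0.001193   -0.14424195] 
 [[-0.     1.    -0.   ]
 [-0.946 -0.001 -0.324]
 [-0.324  0.     0.946]] [[331.65826487   0.         321.04077133]
 [  0.         331.65826487 234.61048154]
 [  0.           0.           1.        ]]
```

```bash
cat >> h.py <<'E'
def go(x,y,z,yaw):
    "prints cm shift in tool axes and spin (deg) to bring TCP to xyz with tool y axis at world yaw (deg)"
    p,M,o=pose(); d=M.T@(np.array([x,y,z])-p)*100
    cur=np.degrees(np.arctan2(M[1,1],M[0,1])); s=(-(yaw-cur)+180)%360-180
    print("slide",d.round(2),"spin",round(s,1),"| cur",p.round(4),round(cur,1),"tilt",M[2].round(3),"j",np.round(o["joint_pos"],2),"w",round(o["grip_width"],4),"t",round(o["clock"],2))
E
python3 - <<'E'
from h import *
import workcell;print([n for n in dir(workcell) if n[0]!='_'])
try: print(grip_point_offset)
except Exception as e: print(e)
for n in("top0","scene0"):
    w=np.load(n+".npy")
    m=((w[:,:,2]>.036)&(w[:,:,2]<.0445)).astype(np.uint8)
    m=cv2.erode(m,np.ones((3,3)));k,l,s,c=cv2.connectedComponentsWithStats(m)
    i=l[237,298] if n=="top0" else l[262,303]
    mm=cv2.dilate((l==i).astype(np.uint8),np.ones((3,3)))>0
    q=w[mm&(w[:,:,2]>.036)&(w[:,:,2]<.0445)];print(n,cv2.minAreaRect((q[:,:2]*1000).astype(np.float32)))
go(.569,-.251,.20,15.5)
E
```

```text
['Unreachable', 'camera', 'get_obs', 'grip_point_offset', 'job_done', 'landmark_of', 'recognise']
0.0187
top0 ((719.9749145507812, 111.6500244140625), (1200.1234130859375, 1094.7542724609375), 50.692970275878906)
scene0 ((520.8106079101562, 17.094589233398438), (173.7095947265625, 267.1456604003906), 5.00527811050415)
slide [43.09 -5.16  3.13] spin -83.2 | cur [ 0.19   -0.4625  0.2313] -67.7 tilt [-0.  0. -1.] j [-1.18  0.24  0.01  1.34 -0.    1.57] w 0.0855 t 1.55
```

Call:
arm_command(
  slide=[
    [8, -1, 0.6],
    [16, -2, 1.2],
    [24, -3, 1.8],
    [32, -4, 2.4],
    [40, -5, 3],
  ],
  spin=[-10, -20, -30, -40, -50],
  jaw=8.5,
)

```text
clock: 2.17
eef_pos: [0.4631, -0.3082, 0.2082]
tool_rot: [0.806, 0.592, 0.0, 0.0]
ft_force: [-0.3, -0.6, -0.4]
grip_width: 0.0852
grasp_force: 0.0
```

```bash
python3 - <<'E'
from h import *
go(.569,-.251,.20,15.5)
E
```

```text
slide [8.61 8.41 0.82] spin -32.8 | cur [ 0.4631 -0.3082  0.2082] -17.3 tilt [-0.     0.001 -1.   ] j [-0.59  0.36  0.11  1.32 -0.    1.29] w 0.0852 t 2.17
```

Call:
arm_command(
  slide=[
    [3, 3, 0.3],
    [6, 6, 0.6],
    [8.6, 8.4, 0.8],
    [8.6, 8.4, 0.8],
    [8.6, 8.4, 0.8],
  ],
  spin=[-10, -20, -30, -32.8, -32.8],
)

```text
clock: 2.8
eef_pos: [0.5677, -0.2523, 0.1996]
tool_rot: [0.608, 0.794, -0.0, -0.0]
ft_force: [-0.1, 0.9, -1.0]
grip_width: 0.0849
grasp_force: 0.0
```

```bash
cat >> h.py <<'E'
def near(w,c,r,z0,z1):
    q=w.reshape(-1,3);q=q[~np.isnan(q[:,0])]
    q=q[(np.hypot(q[:,0]-c[0],q[:,1]-c[1])<r)&(q[:,2]>z0)&(q[:,2]<z1)]
    a=cv2.minAreaRect((q[:,:2]*1000).astype(np.float32));print(len(q),np.round(a[0],1),np.round(a[1],1),round(a[2],1),np.median(q[:,2]).round(4)); return q
E
python3 - <<'E'
from h import *
go(.569,-.251,.20,15.5)
p=camera("wrist");save(p,"w1.png");w=cloud(p);np.save("w1.npy",w)
near(w,(.569,-.25),.05,.015,.06);near(w,(.569,-.25),.05,.037,.06)
print([(np.round(d["centre"]),d["confidence"],atz(p,d["centre"],0)) for d in landmark_of(p,"vblock_a")])
E
```

```text
slide [ 0.09  0.16 -0.04] spin -0.3 | cur [ 0.5677 -0.2523  0.1996] 15.2 tilt [ 0.    -0.001 -1.   ] j [-0.42  0.5   0.3   1.37 -0.    0.89] w 0.0849 t 2.8
1803 [ 569.8 -252.4] [50.  30.6] 16.5 0.0371
907 [ 569.8 -252.3] [50.  30.2] 16.8 0.0412
[(array([323., 204.]), 0.79, array([ 0.56897402, -0.25375214,  0.        ]))]
```

View pics/w1.png

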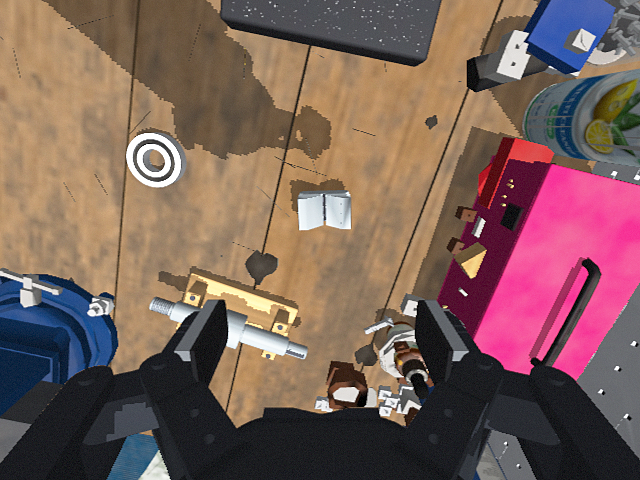

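The wrist view shows the steel block at (325,212) with clear room on both sides, and the shaft in its cradle at (230,325). I'll descend onto the block.

```bash
python3 - <<'E'
from h import *
go(.5698,-.2524,.004,16.6)
w=np.load("w1.npy");near(w,(.505,-.39),.1,.043,.07);near(w,(.505,-.39),.1,.052,.07)
E
```

```text
slide [-0.02  0.26 19.61] spin -1.5 | cur [ 0.5673 -0.2529  0.2001] 15.1 tilt [ 0. -0. -1.] j [-0.42  0.5   0.3   1.37 -0.    0.89] w 0.0849 t 2.9
2041 [ 507.6 -396.4] [ 30.3 169.6] 79.7 0.0494
362 [ 507.6 -396.8] [ 28.2 121.5] 75.2 0.0567
```

Call:
arm_command(
  slide=[
    [0, 0.26, 5],
    [0, 0.26, 10],
    [0, 0.26, 15],
    [0, 0.26, 18],
    [0, 0.26, 19.6],
  ],
  spin=[-1.5, -1.5, -1.5, -1.5, -1.5],
)

```text
clock: 3.52
eef_pos: [0.5684, -0.2522, 0.0023]
tool_rot: [0.598, 0.801, -0.0, -0.001]
ft_force: [0.3, 0.5, 0.7]
grip_width: 0.0852
grasp_force: 0.0
```

Call:
arm_command(
  slide=[
    [0, 0, 0],
    [0, 0, 0],
    [0, 0, 0],
    [0, 0, 0],
    [0, 0, 0],
  ],
  spin=[0, 0, 0, 0, 0],
  jaw=4,
)

```text
clock: 4.15
eef_pos: [0.5714, -0.2529, 0.0062]
tool_rot: [0.597, 0.802, 0.0, 0.002]
ft_force: [-0.3, -0.2, 6.2]
grip_width: 0.0492
grasp_force: 64.6
```

```bash
python3 - <<'E'
from h import *
go(.5698,-.2524,.10,16.6); print(get_obs()["grasp_force"])
E
```

```text
slide [ 0.07 -0.11 -9.38] spin 0.0 | cur [ 0.5714 -0.2529  0.0062] 16.6 tilt [-0.003  0.003 -1.   ] j [-0.42  0.65  0.03  0.95 -0.    0.86] w 0.0492 t 4.15
64.55651745200157
```

Call:
arm_command(
  slide=[
    [0, 0, -2],
    [0, 0, -6],
    [0, 0, -11],
    [0, 0, -16],
    [0, 0, -19],
  ],
  spin=[0, 0, 0, 0, 0],
)

```text
clock: 4.78
eef_pos: [0.5706, -0.2521, 0.1968]
tool_rot: [0.597, 0.802, 0.001, 0.001]
ft_force: [0.4, -1.2, -3.0]
grip_width: 0.0489
grasp_force: 63.8
```

```bash
python3 - <<'E'
from h import *
go(.50,-.08,.24,5)
E
```

```text
slide [18.51 -1.83 -4.35] spin 11.6 | cur [ 0.5706 -0.2521  0.1968] 16.6 tilt [-0.002  0.002 -1.   ] j [-0.42  0.5   0.3   1.36  0.    0.86] w 0.0489 t 4.78
```

Call:
arm_command(
  slide=[
    [3, -0.3, -1],
    [8, -0.8, -2],
    [13, -1.3, -3],
    [17, -1.7, -4],
    [18.5, -1.8, -4.4],
  ],
  spin=[3, 6, 9, 11.6, 11.6],
)

```text
clock: 5.4
eef_pos: [0.4986, -0.078, 0.2385]
tool_rot: [0.674, 0.738, 0.0, -0.0]
ft_force: [0.8, -0.6, -4.2]
grip_width: 0.0495
grasp_force: 63.7
```

```bash
cat >> h.py <<'E'
def plate(p):
    w=cloud(p);z=w[:,:,2]
    g=p["pixels"].max(2)<110
    m=((z>.036)&(z<.046)&(abs(w[:,:,0]-.52)<.14)&(abs(w[:,:,1]-.02)<.17)).astype(np.uint8)
    m=cv2.morphologyEx(m,cv2.MORPH_OPEN,np.ones((5,5)))
    k,l,s,c=cv2.connectedComponentsWithStats(m);i=1+np.argmax(s[1:,4])
    q=w[l==i];a=cv2.minAreaRect((q[:,:2]*1000).astype(np.float32));print(len(q),a,np.median(q[:,2]));return q
E
python3 - <<'E'
from h import *
go(.50,-.08,.24,5)
p=camera("wrist");save(p,"w2.png");q=plate(p);np.save("w2.npy",cloud(p))
for u,n in((0,0),(0,1),(1,0),(1,1)): pass
p=camera("scene");plate(p)
E
```

```text
slide [-0.21  0.12 -0.15] spin 0.2 | cur [ 0.4986 -0.078   0.2385] 5.2 tilt [ 0.001 -0.    -1.   ] j [-0.16  0.25  0.03  1.36  0.    1.33] w 0.0495 t 5.4
40977 ((522.6637573242188, -3.2931060791015625), (170.68783569335938, 221.55035400390625), 4.8357343673706055) 0.04159410001696142
4032 ((520.879150390625, 19.56182861328125), (172.59658813476562, 264.4043884277344), 4.677396774291992) 0.04101429616938037
```

View pics/w2.png

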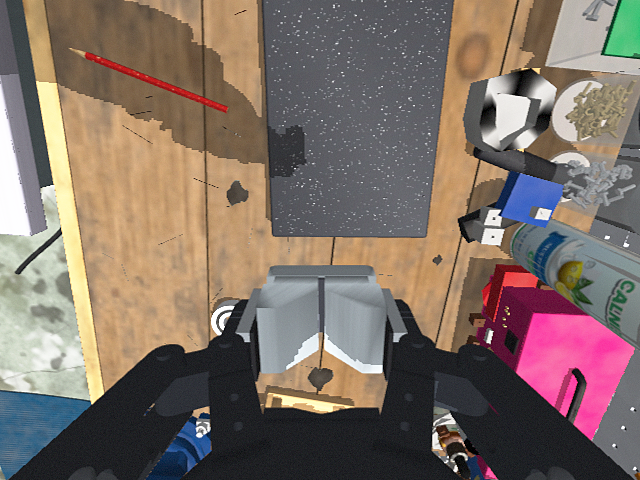

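The plate's near end is clear, and the block sits square in the fingers at (320,320). I'll check where it sits and plan the placing.

```bash
python3 - <<'E'
from h import *
w=np.load("w2.npy");q=w[268:375,255:390].reshape(-1,3);q=q[(q[:,2]>.25)&(q[:,2]<.3)]
print(cv2.minAreaRect((q[:,:2]*1000).astype(np.float32)),np.percentile(q[:,2],[50,90,97]),pose()[0])
go(.4842,-.0233,.055,4.8)
E
```

```text
((498.1064147949219, -77.2543716430664), (59.86538314819336, 31.975749969482422), 5.405877590179443) [0.26922216 0.27440191 0.27675343] [ 0.49950335 -0.07881568  0.23848734]
slide [ 5.67 -1.03 18.35] spin 0.4 | cur [ 0.4995 -0.0788  0.2385] 5.2 tilt [-0.  0. -1.] j [-0.16  0.25  0.03  1.36  0.    1.32] w 0.0494 t 5.5
```

Call:
arm_command(
  slide=[
    [3, -0.6, 2],
    [5.7, -1, 6],
    [5.7, -1, 11],
    [5.7, -1, 15],
    [5.7, -1, 18],
  ],
  spin=[0.4, 0.4, 0.4, 0.4, 0.4],
)

```text
clock: 6.12
eef_pos: [0.4842, -0.0252, 0.0555]
tool_rot: [0.678, 0.735, -0.001, -0.001]
ft_force: [1.2, -0.0, -3.8]
grip_width: 0.0494
grasp_force: 63.6
```

Call:
arm_command(
  slide=[
    [0, 0, 0],
    [0, 0, 0.3],
    [0, 0, 0.6],
    [0, 0, 0.75],
    [0, 0, 0.85],
  ],
  spin=[0, 0, 0, 0, 0],
)

```text
clock: 6.75
eef_pos: [0.4852, -0.0241, 0.0501]
tool_rot: [0.678, 0.735, 0.0, 0.0]
ft_force: [-0.4, -0.8, -3.0]
grip_width: 0.0496
grasp_force: 63.7
```

```bash
python3 - <<'E'
from h import *
go(.4842,-.0233,.0455,4.8);print(get_obs()["ft_force"])
E
```

```text
slide [ 0.09 -0.1   0.46] spin -0.2 | cur [ 0.4852 -0.0241  0.0501] 4.6 tilt [-0.     0.001 -1.   ] j [-0.05  0.37 -0.32  0.87 -0.    1.44] w 0.0496 t 6.75
[-0.36694108 -0.7835434  -2.97819562]
```

Call:
arm_command(
  slide=[
    [0.1, -0.1, 0.1],
    [0.1, -0.1, 0.2],
    [0.1, -0.1, 0.3],
    [0.1, -0.1, 0.3],
    [0.1, -0.1, 0.3],
  ],
  spin=[-0.2, -0.2, -0.2, -0.2, -0.2],
)

```text
clock: 7.38
eef_pos: [0.4838, -0.0232, 0.0466]
tool_rot: [0.677, 0.736, -0.0, 0.0]
ft_force: [0.0, -0.2, -3.1]
grip_width: 0.0494
grasp_force: 63.7
```

Call:
arm_command(
  slide=[
    [0, 0, 0.1],
    [0, 0, 0.15],
    [0, 0, 0.15],
    [0, 0, 0.15],
    [0, 0, 0.15],
  ],
  spin=[0, 0, 0, 0, 0],
)

```text
clock: 8.0
eef_pos: [0.4839, -0.0232, 0.0462]
tool_rot: [0.677, 0.736, 0.0, 0.0]
ft_force: [-2.7, -0.4, 5.1]
grip_width: 0.0489
grasp_force: 65.0
```

Call:
arm_command(
  slide=[
    [0, 0, 0],
    [0, 0, 0],
    [0, 0, 0],
    [0, 0, -0.5],
    [0, 0, -3],
  ],
  spin=[0, 0, 0, 0, 0],
  jaw=7,
)

```text
clock: 8.62
eef_pos: [0.4823, -0.0231, 0.0743]
tool_rot: [0.677, 0.736, -0.001, -0.001]
ft_force: [0.3, 0.5, -0.5]
grip_width: 0.0697
grasp_force: 0.0
```

Call:
arm_command(
  slide=[
    [0, 0, -5],
    [0, 0, -10],
    [0, 0, -15],
    [0, 0, -15],
    [0, 0, -15],
  ],
  spin=[0, 0, 0, 0, 0],
)

```text
clock: 9.25
eef_pos: [0.4835, -0.0232, 0.225]
tool_rot: [0.677, 0.736, 0.0, -0.0]
ft_force: [-0.3, 0.3, -0.8]
grip_width: 0.0699
grasp_force: 0.0
```

```bash
python3 - <<'E'
from h import *
p=camera("wrist");w=cloud(p);save(p,"w3.png");near(w,(.484,-.023),.05,.06,.1);near(w,(.484,-.023),.05,.077,.1);plate(p)
go(.385,.251,.20,-2.2)
E
```

```text
1841 [483.3 -22.8] [50.1 30.9] 4.9 0.0775
982 [483.3 -22.8] [50.1 30.9] 4.9 0.0812
44869 ((520.9343872070312, 16.263145446777344), (170.16102600097656, 259.9721984863281), 4.802986145019531) 0.04159304905410362
slide [28.14 -7.45  2.43] spin 7.0 | cur [ 0.483  -0.0231  0.2241] 4.8 tilt [ 0.    -0.002 -1.   ] j [-0.05  0.21 -0.05  1.31  0.    1.44] w 0.0699 t 9.3
```

Call:
arm_command(
  slide=[
    [6, -1.6, 0.5],
    [12, -3.2, 1],
    [18, -4.8, 1.5],
    [24, -6.4, 2],
    [28.1, -7.4, 2.4],
  ],
  spin=[2, 4, 6, 7, 7],
  jaw=8.5,
)

```text
clock: 9.93
eef_pos: [0.3841, 0.2521, 0.1992]
tool_rot: [0.72, 0.694, -0.002, -0.0]
ft_force: [0.9, -0.1, -0.2]
grip_width: 0.0851
grasp_force: 0.0
```

```bash
python3 - <<'E'
from h import *
p=camera("wrist");w=cloud(p);save(p,"w4.png");np.save("w4.npy",w);near(w,(.385,.251),.045,.02,.06);near(w,(.385,.251),.045,.037,.06)
go(.385,.251,.004,-2.2)
E
```

```text
1701 [385.8 250.7] [30.6 50.1] 87.9 0.0377
900 [385.8 250.6] [30.6 50.1] 87.7 0.0411
slide [-0.49  0.33 19.47] spin 0.4 | cur [0.3828 0.2557 0.1987] -1.8 tilt [ 0.001 -0.005 -1.   ] j [ 0.59  0.18 -0.15  1.24  0.    2.19] w 0.085 t 9.97
```

View pics/w4.png

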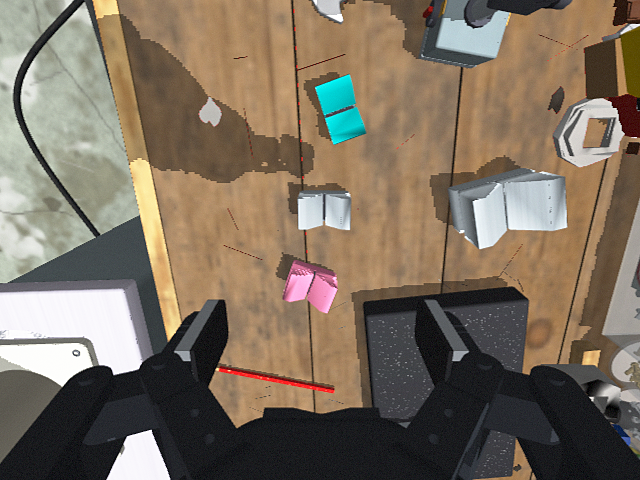

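Steel block is at (325,211), with pink below it at (312,285) and turquoise above at (340,108). Both finger sides are clear, so I descend.

Call:
arm_command(
  slide=[
    [0, 0.1, 0],
    [0, 0.1, 5],
    [0, 0.1, 11],
    [0, 0.1, 16],
    [0, 0.1, 19.4],
  ],
  spin=[0, 0, 0, 0, 0],
)

```text
clock: 10.6
eef_pos: [0.386, 0.2479, 0.0042]
tool_rot: [0.721, 0.693, -0.002, -0.0]
ft_force: [0.2, 0.1, 0.0]
grip_width: 0.0849
grasp_force: 0.0
```

Call:
arm_command(
  slide=[
    [0, 0, 0],
    [0, 0, 0],
    [0, 0, 0],
    [0, 0, 0],
    [0, 0, 0],
  ],
  spin=[0, 0, 0, 0, 0],
  jaw=4,
)

```text
clock: 11.22
eef_pos: [0.3884, 0.2508, 0.0083]
tool_rot: [0.72, 0.694, 0.001, 0.001]
ft_force: [-0.1, -1.4, 5.9]
grip_width: 0.0493
grasp_force: 64.7
```

Call:
arm_command(
  slide=[
    [0, 0, -2],
    [0, 0, -6],
    [0, 0, -11],
    [0, 0, -16],
    [0, 0, -20],
  ],
  spin=[0, 0, 0, 0, 0],
)

```text
clock: 11.85
eef_pos: [0.3872, 0.2507, 0.2089]
tool_rot: [0.72, 0.694, 0.001, -0.0]
ft_force: [0.4, 1.1, -4.8]
grip_width: 0.0493
grasp_force: 63.9
```

```bash
python3 - <<'E'
from h import *
go(.4771,.051,.20,4.8)
E
```

```text
slide [-19.62   9.74   0.88] spin -7.0 | cur [0.3872 0.2507 0.2089] -2.2 tilt [ 0.001  0.001 -1.   ] j [ 0.57  0.18 -0.14  1.26  0.    2.18] w 0.0493 t 11.85
```

Call:
arm_command(
  slide=[
    [-4, 2, 0.2],
    [-9, 4.5, 0.5],
    [-14, 7, 0.9],
    [-18, 9, 0.9],
    [-19.6, 9.7, 0.9],
  ],
  spin=[-2, -4, -6, -7, -7],
)

```text
clock: 12.48
eef_pos: [0.4771, 0.049, 0.1975]
tool_rot: [0.678, 0.735, -0.0, -0.0]
ft_force: [0.0, 1.1, -4.0]
grip_width: 0.0491
grasp_force: 63.7
```

```bash
python3 - <<'E'
from h import *
p=camera("wrist");w=cloud(p);q=w[268:375,255:390].reshape(-1,3);q=q[(q[:,2]>.205)&(q[:,2]<.26)]
print(cv2.minAreaRect((q[:,:2]*1000).astype(np.float32)),np.percentile(q[:,2],[50,90,97]),pose()[0])
go(.4771,.051,.055,4.8)
E
```

```text
((476.63189697265625, 49.97874069213867), (60.990501403808594, 31.830486297607422), 4.516478538513184) [0.22587809 0.23139584 0.23574402] [0.47753142 0.04803103 0.19754527]
slide [ 3.200e-01 -1.000e-02  1.425e+01] spin -0.2 | cur [0.4775 0.048  0.1975] 4.6 tilt [-0.002 -0.001 -1.   ] j [ 0.1   0.22 -0.11  1.24 -0.    1.59] w 0.0492 t 12.53
```

Call:
arm_command(
  slide=[
    [0.1, 0, 4],
    [0.1, 0, 8],
    [0.1, 0, 12],
    [0.1, 0, 13.5],
    [0.1, 0, 14],
  ],
  spin=[-0.2, -0.2, -0.2, -0.2, -0.2],
)

```text
clock: 13.15
eef_pos: [0.4752, 0.0529, 0.0568]
tool_rot: [0.675, 0.738, -0.001, -0.001]
ft_force: [-0.4, 0.5, -3.5]
grip_width: 0.0488
grasp_force: 63.7
```

Call:
arm_command(
  slide=[
    [0, 0, 0.2],
    [0, 0, 0.4],
    [0, 0, 0.6],
    [0, 0, 0.6],
    [0, 0, 0.6],
  ],
  spin=[0, 0, 0, 0, 0],
)

```text
clock: 13.78
eef_pos: [0.4769, 0.052, 0.0523]
tool_rot: [0.675, 0.737, 0.0, 0.0]
ft_force: [-0.5, -0.5, -3.8]
grip_width: 0.0493
grasp_force: 63.7
```

```bash
python3 - <<'E'
from h import *
go(.4771,.051,.048,4.8)
E
```

```text
slide [-0.1   0.01  0.43] spin 0.2 | cur [0.4769 0.052  0.0523] 5.0 tilt [ 0.  0. -1.] j [ 0.11  0.36 -0.34  0.87  0.    1.59] w 0.0493 t 13.78
```

Call:
arm_command(
  slide=[
    [-0.1, 0, 0.2],
    [-0.1, 0, 0.3],
    [-0.1, 0, 0.35],
    [-0.1, 0, 0.35],
    [-0.1, 0, 0.35],
  ],
  spin=[0.2, 0.2, 0.2, 0.2, 0.2],
)

```text
clock: 14.4
eef_pos: [0.4769, 0.0511, 0.0486]
tool_rot: [0.677, 0.736, 0.0, -0.0]
ft_force: [0.3, -0.0, -4.3]
grip_width: 0.0493
grasp_force: 63.8
```

Call:
arm_command(
  slide=[
    [0, 0, 0.1],
    [0, 0, 0.15],
    [0, 0, 0.15],
    [0, 0, 0.15],
    [0, 0, 0.15],
  ],
  spin=[0, 0, 0, 0, 0],
)

```text
clock: 15.02
eef_pos: [0.477, 0.0511, 0.0483]
tool_rot: [0.677, 0.736, 0.0, 0.0]
ft_force: [-2.6, -1.0, 5.4]
grip_width: 0.049
grasp_force: 65.3
```

Contact. I'll release, rise, and check both blocks.

Call:
arm_command(
  slide=[
    [0, 0, 0],
    [0, 0, 0],
    [0, 0, 0],
    [0, 0, -0.5],
    [0, 0, -3],
  ],
  spin=[0, 0, 0, 0, 0],
  jaw=7,
)

```text
clock: 15.65
eef_pos: [0.4754, 0.0509, 0.0763]
tool_rot: [0.677, 0.736, -0.001, -0.001]
ft_force: [0.4, 0.1, 0.2]
grip_width: 0.0702
grasp_force: 0.0
```

Call:
arm_command(
  slide=[
    [-3, 0, -4],
    [-7, 0, -10],
    [-10, 0, -16],
    [-12, 0, -18],
    [-12, 0, -18],
  ],
  spin=[0, 0, 0, 0, 0],
)

```text
clock: 16.27
eef_pos: [0.4889, -0.0703, 0.2605]
tool_rot: [0.678, 0.735, 0.002, 0.003]
ft_force: [0.3, 0.4, -0.2]
grip_width: 0.0699
grasp_force: 0.0
```

```bash
python3 - <<'E'
from h import *
p=camera("wrist");w=cloud(p);save(p,"w5.png");near(w,(.4835,-.023),.034,.06,.1);near(w,(.4771,.051),.034,.06,.1);near(w,(.4771,.051),.034,.077,.1);plate(p)
go(.5076,-.396,.20,79.7)
E
```

```text
1616 [483.3 -22.7] [50.  30.1] 4.8 0.0783
2062 [476.5  51.6] [50.  30.2] 5.0 0.0782
1136 [476.5  51.6] [50.1 29.9] 4.7 0.0811
34391 ((522.0280151367188, 4.1346282958984375), (170.17236328125, 234.63902282714844), 4.771721839904785) 0.04156822373098224
slide [-32.73  -0.72   5.85] spin -75.0 | cur [ 0.4876 -0.0693  0.2583] 4.7 tilt [-0.     0.003 -1.   ] j [-0.14  0.21  0.04  1.39  0.    1.35] w 0.0695 t 16.32
```

Call:
arm_command(
  slide=[
    [-6, 0, 0],
    [-12, 0, 0],
    [-18, -0.3, 2],
    [-24, -0.5, 3],
    [-29, -0.7, 4],
  ],
  spin=[-10, -20, -30, -40, -50],
  jaw=8.5,
)

```text
clock: 16.95
eef_pos: [0.504, -0.3584, 0.2145]
tool_rot: [0.299, 0.954, 0.001, -0.002]
ft_force: [1.0, 0.3, 0.9]
grip_width: 0.0849
grasp_force: 0.0
```

```bash
python3 - <<'E'
from h import *
go(.5076,-.396,.20,79.7)
E
```

```text
slide [-2.45 -2.88  1.44] spin -24.5 | cur [ 0.504  -0.3584  0.2145] 55.2 tilt [ 0.004  0.001 -1.   ] j [-0.62  0.49  0.33  1.41  0.   -0.01] w 0.0849 t 16.95
```

Call:
arm_command(
  slide=[
    [-1, -1, 0.5],
    [-2, -2, 1],
    [-2.4, -2.8, 1.4],
    [-2.4, -2.8, 1.4],
    [-2.4, -2.8, 1.4],
  ],
  spin=[-10, -20, -24.5, -24.5, -24.5],
)

```text
clock: 17.58
eef_pos: [0.5079, -0.3936, 0.2021]
tool_rot: [0.093, 0.996, 0.001, -0.001]
ft_force: [0.0, 0.1, 1.0]
grip_width: 0.0854
grasp_force: 0.0
```

```bash
cat >> h.py <<'E'
def collar(w,c,ang,zax):
    "points on journals/collar above axis, in frame along (ang deg) the shaft"
    q=w.reshape(-1,3);q=q[~np.isnan(q[:,0])];a=np.radians(ang);e=np.array([np.cos(a),np.sin(a)]);n=np.array([-e[1],e[0]])
    d=q[:,:2]-c;s=d@e*1000;t=d@n*1000;h=(q[:,2]-zax)*1000
    m=(abs(s)<100)&(abs(t)<30)&(h>0)&(h<30);s,t,h=s[m],t[m],h[m]
    col=h>12.5;print("collar s range",np.percentile(s[col],[2,98]).round(1),"t",np.percentile(t[col],[2,50,98]).round(1),"h",np.percentile(h[col],98).round(1),col.sum())
    j=(h>2)&(h<12.5)&(abs(t)<12)&(abs(s)>15)&(abs(s)<60);k=np.polyfit(s[j],t[j],1);print("journal line slope deg",np.degrees(k[0]).round(2),"off",k[1].round(2),"all s",np.percentile(s[h>0],[1,99]).round(1))
E
python3 - <<'E'
from h import *
p=camera("wrist");w=cloud(p);save(p,"w6.png");collar(w,np.array([.5076,-.3964]),-10.3,.040)
near(w,(.5076,-.396),.1,.043,.07)
go(.5076,-.396,.024,79.7)
E
```

```text
collar s range [-13.1  11.5] t [-17.2  -3.6  10.2] h 20.4 837
journal line slope deg 2.43 off -2.49 all s [-83.   80.2]
3812 [ 507.1 -400. ] [ 35.5 170.6] 83.6 0.0502
slide [-0.02 -0.24 17.86] spin -0.4 | cur [ 0.508  -0.3938  0.2026] 79.3 tilt [ 0.001  0.001 -1.   ] j [-0.66  0.54  0.38  1.41  0.   -0.47] w 0.0849 t 17.62
```

View pics/w6.png

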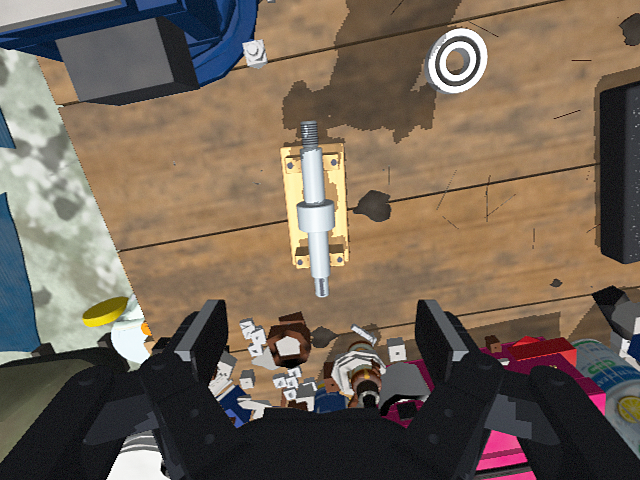

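The shaft lies in the cradle, collar at (315,217), threaded end at (308,125), and keyway end at (322,295). It is turned a few degrees from my estimate, so I'll refine that.

```bash
python3 - <<'E'
from h import *
for cam in ("wrist","wrist"):
    p=camera(cam);w=cloud(p);q=w.reshape(-1,3);q=q[~np.isnan(q[:,0])]
    c=np.array([.5063,-.399]);ang=-7.5
    for it in range(3):
        a=np.radians(ang);e=np.array([np.cos(a),np.sin(a)]);n=np.array([-e[1],e[0]])
        d=q[:,:2]-c;s=d@e*1000;t=d@n*1000;h=(q[:,2]-.041)*1000
        S=[];T=[]
        for s0 in [x for x in range(-60,61,4) if abs(x)>=16]:
            m=(abs(s-s0)<2)&(abs(t)<14)&(h>4)&(h<13)
            if abs(abs(s0)-48)<10 or m.sum()<8: continue
            S.append(s0);T.append((t[m].min()+t[m].max())/2)
        k=np.polyfit(S,T,1); m=(abs(s)<30)&(abs(t)<20)&(h>13); sc=np.percentile(s[m],[2,98]);tc=(t[m].min()+t[m].max())/2
        ang+=np.degrees(np.arctan(k[0]));c=c+(e*sc.mean()+n*k[1])/1000
        print(ang.round(2),(c*1000).round(1),"collar t",tc.round(1),sc.round(1),np.round(np.array(T)-np.polyval(k,S),1).tolist())
go(c[0],c[1],.024,ang+90)
E
```

```text
-6.38 [ 497.6 -398.8] collar t -0.0 [-20.1   2.8] [0.2, -0.0, 0.1, 0.2, -0.1, -0.4, -0.1, -0.1, -0.3, 0.3, 0.1, 0.2, -0.1, 0.1]
-6.47 [ 497.5 -398.9] collar t -0.0 [-11.7  11.5] [0.0, -0.2, 0.2, -0.0, -0.2, 0.1, -0.1, 0.5, -0.1, -0.3, 0.3, 0.1, -0.3]
-6.51 [ 497.5 -399. ] collar t -0.0 [-11.6  11.6] [0.0, -0.2, 0.2, -0.0, -0.2, 0.1, -0.0, 0.1, -0.0, -0.2, 0.3, 0.1, -0.2]
-6.58 [ 497.8 -398.8] collar t -0.0 [-20.1   3.1] [0.1, 0.0, 0.2, -0.1, -0.4, 0.1, -0.2, 0.2, -0.1, 0.2, -0.0, -0.3, 0.3, -0.0]
-6.53 [ 497.6 -398.9] collar t 0.0 [-11.8  11.5] [0.0, 0.2, -0.1, 0.1, 0.1, -0.1, -0.4, 0.1, 0.1, -0.1, 0.1, -0.1, 0.0]
-6.53 [ 497.6 -398.9] collar t -0.0 [-11.6  11.6] [0.0, 0.2, -0.1, 0.1, 0.1, -0.1, -0.4, 0.1, 0.1, -0.0, 0.1, -0.1, 0.0]
slide [ 0.95 -0.66 17.92] spin -4.1 | cur [ 0.5082 -0.3941  0.2032] 79.4 tilt [-0.  0. -1.] j [-0.66  0.54  0.38  1.41  0.   -0.47] w 0.0847 t 17.73
```

Call:
arm_command(
  slide=[
    [1, -0.7, 3],
    [1, -0.7, 8],
    [1, -0.7, 13],
    [1, -0.7, 16.5],
    [1, -0.7, 17.9],
  ],
  spin=[-4.1, -4.1, -4.1, -4.1, -4.1],
)

```text
clock: 18.35
eef_pos: [0.4956, -0.3984, 0.0218]
tool_rot: [0.057, 0.998, 0.001, -0.002]
ft_force: [0.1, 0.4, 0.9]
grip_width: 0.0851
grasp_force: 0.0
```

Call:
arm_command(
  slide=[
    [0, 0, 0],
    [0, 0, 0],
    [0, 0, 0],
    [0, 0, 0],
    [0, 0, 0],
  ],
  spin=[0, 0, 0, 0, 0],
  jaw=2.5,
)

```text
clock: 18.98
eef_pos: [0.4988, -0.3978, 0.0269]
tool_rot: [0.056, 0.998, 0.002, 0.002]
ft_force: [-0.0, 8.3, 5.5]
grip_width: 0.0338
grasp_force: 59.1
```

```bash
python3 - <<'E'
from h import *
go(.4976,-.3989,.15,83.5);print(get_obs()["ft_force"],get_obs()["grasp_force"])
E
```

```text
slide [  0.05  -0.08 -12.31] spin 0.0 | cur [ 0.4988 -0.3978  0.0269] 83.5 tilt [-0.004  0.003 -1.   ] j [-0.68  0.66  0.1   1.01  0.   -0.56] w 0.0338 t 18.98
[-0.01803201  8.33619506  5.52326196] 59.136183857917786
```

Call:
arm_command(
  slide=[
    [0, 0, -1],
    [0, 0, -4],
    [0, 0, -8],
    [0, 0, -12],
    [0, 0, -16],
  ],
  spin=[0, 0, 0, 0, 0],
)

```text
clock: 19.6
eef_pos: [0.4964, -0.4002, 0.1859]
tool_rot: [0.058, 0.998, -0.0, -0.0]
ft_force: [-0.3, -0.5, -4.0]
grip_width: 0.0339
grasp_force: 60.2
```

```bash
python3 - <<'E'
from h import *
go(.4799,.0145,.20,4.8)
E
```

```text
slide [ 6.4  41.   -1.44] spin 78.6 | cur [ 0.4964 -0.4002  0.1859] 83.4 tilt [ 0.    -0.001 -1.   ] j [-0.68  0.54  0.33  1.36 -0.   -0.56] w 0.0339 t 19.6
```

Call:
arm_command(
  slide=[
    [0.5, 3, -0.4],
    [1.5, 8, -0.8],
    [2.5, 13, -1.2],
    [3.2, 17, -1.4],
    [3.5, 20, -1.4],
  ],
  spin=[7, 15, 23, 31, 39],
)

```text
clock: 20.23
eef_pos: [0.4845, -0.1958, 0.1992]
tool_rot: [0.389, 0.921, -0.0, 0.001]
ft_force: [0.5, -1.0, -3.6]
grip_width: 0.0338
grasp_force: 60.4
```

```bash
python3 - <<'E'
from h import *
go(.4799,.0145,.20,4.8)
E
```

```text
slide [15.4  14.33 -0.1 ] spin 39.4 | cur [ 0.4845 -0.1958  0.1992] 44.2 tilt [-0.001  0.    -1.   ] j [-0.38  0.3   0.    1.27 -0.    0.42] w 0.0338 t 20.23
```

Call:
arm_command(
  slide=[
    [3.5, 3.2, 0],
    [7.5, 7, 0],
    [11.5, 10.7, 0],
    [14.5, 13.4, 0],
    [15.4, 14.3, 0],
  ],
  spin=[9, 18, 27, 35, 39.4],
)

```text
clock: 20.85
eef_pos: [0.4789, 0.0149, 0.1989]
tool_rot: [0.675, 0.738, 0.0, 0.0]
ft_force: [0.1, 0.0, -3.5]
grip_width: 0.0338
grasp_force: 60.4
```

Call:
arm_command(
  slide=[
    [0, 0, 0],
    [0, 0, 0],
    [0, 0, 0],
    [0, 0, 0],
    [0, 0, 0],
  ],
  spin=[0, 0, 0, 0, 0],
)

```text
clock: 21.48
eef_pos: [0.4792, 0.0124, 0.1981]
tool_rot: [0.676, 0.737, -0.0, -0.0]
ft_force: [1.1, 0.1, -4.7]
grip_width: 0.0338
grasp_force: 60.4
```

```bash
python3 - <<'E'
from h import *
p=camera("wrist");w=cloud(p);save(p,"w7.png")
q=w.reshape(-1,3);q=q[~np.isnan(q[:,0])];pp=pose()[0];print(pp)
c=pp[:2].copy();ang=94.8
m=(np.hypot(*(q[:,:2]-c).T)<.11)&(q[:,2]>pp[2]-.005)&(q[:,2]<pp[2]+.045);q=q[m]
for lo,hi in((15,60),):
    a=np.radians(ang);e=np.array([np.cos(a),np.sin(a)]);n=np.array([-e[1],e[0]])
    for it in range(3):
        d=q[:,:2]-c;s=d@e*1000;t=d@n*1000
        S,T,H=[],[],[]
        for s0 in range(16,84,4):
            mm=(abs(s-s0)<2)&(abs(t)<14)
            if mm.sum()>8: S.append(s0);T.append((t[mm].min()+t[mm].max())/2);H.append(np.percentile(q[mm,2],98))
        k=np.polyfit(S,T,1);mm=(abs(t)<14)&(s>0);print("yaw",ang+np.degrees(np.arctan(k[0])),"off",k[1],"end s",np.percentile(s[mm],99.5),"tops",list(zip(S,(np.array(H)*1000).round(1)))) ;break
go(.4799,.0145,.10,4.8)
E
```

```text
[0.47919341 0.01256245 0.19805498]
yaw 94.95724245710659 off 0.6955014838629661 end s 74.18113681432209 tops [(16, np.float64(223.6)), (20, np.float64(223.7)), (24, np.float64(223.6)), (28, np.float64(223.8)), (32, np.float64(223.6)), (36, np.float64(223.7)), (40, np.float64(223.9)), (44, np.float64(223.9)), (48, np.float64(223.9)), (52, np.float64(223.4)), (56, np.float64(221.1)), (60, np.float64(221.2)), (64, np.float64(221.3)), (68, np.float64(221.2)), (72, np.float64(221.2)), (76, np.float64(219.8))]
slide [0.19 0.09 9.81] spin 0.2 | cur [0.4792 0.0126 0.1981] 5.0 tilt [-0. -0. -1.] j [ 0.03  0.22 -0.11  1.24 -0.    1.51] w 0.0338 t 21.52
```

View pics/w7.png

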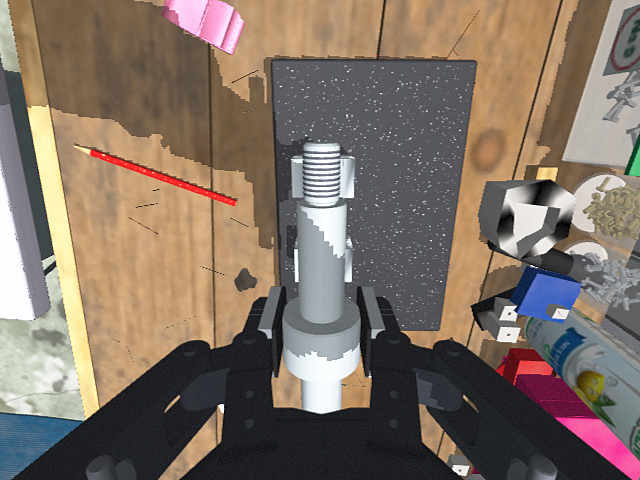

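Shaft held level with the threaded end at the top (322,170), but the collar sits off-centre along the fingers. I'll measure that offset before lowering.

```bash
python3 - <<'E'
from h import *
p=camera("wrist");w=cloud(p);pp=pose()[0];c=pp[:2];a=np.radians(94.9);e=np.array([np.cos(a),np.sin(a)]);n=np.array([-e[1],e[0]])
q=w.reshape(-1,3);q=q[~np.isnan(q[:,0])];d=q[:,:2]-c;s=d@e*1000;t=d@n*1000;h=(q[:,2]-pp[2])*1000
m=(abs(t)<8)&(abs(s)<90)&(h>15)&(h<40)
for s0 in range(-30,24,2):
    k=m&(abs(s-s0)<1)
    if k.sum(): print(s0,k.sum(),h[k].max().round(1),end="; ")
print();go(.4800,.0198,.10,4.8)
E
```

```text
-30 46 25.9; -28 2 25.7; -22 79 33.0; -20 135 33.4; -18 152 33.7; -16 154 34.2; -14 144 33.8; -12 151 34.2; -10 160 33.6; -8 151 33.8; -6 157 34.2; -4 167 33.7; -2 158 33.7; 0 365 33.7; 2 432 33.9; 4 152 25.6; 6 149 26.3; 8 163 25.8; 10 144 25.8; 12 168 26.0; 14 155 26.1; 16 173 26.1; 18 169 26.3; 20 173 26.0; 22 176 25.9; 
slide [0.7  0.14 9.81] spin 0.2 | cur [0.4792 0.0127 0.1981] 5.0 tilt [ 0. -0. -1.] j [ 0.03  0.22 -0.11  1.24 -0.    1.51] w 0.0339 t 21.57
```

Call:
arm_command(
  slide=[
    [0.7, 0.1, 2],
    [0.7, 0.1, 6],
    [0.7, 0.1, 9.5],
    [0.7, 0.1, 11],
    [0.7, 0.1, 11.5],
  ],
  spin=[0.2, 0.2, 0.2, 0.2, 0.2],
)

```text
clock: 22.2
eef_pos: [0.4788, 0.0199, 0.082]
tool_rot: [0.677, 0.736, -0.001, -0.001]
ft_force: [0.6, 0.2, -3.9]
grip_width: 0.0339
grasp_force: 60.5
```

Call:
arm_command(
  slide=[
    [0, 0, 0],
    [0, 0, 0],
    [0, 0, 0.3],
    [0, 0, 0.3],
    [0, 0, 0.3],
  ],
  spin=[0, 0, 0, 0, 0],
)

```text
clock: 22.82
eef_pos: [0.4796, 0.02, 0.0802]
tool_rot: [0.677, 0.736, 0.0, 0.0]
ft_force: [0.7, 0.6, -3.7]
grip_width: 0.0338
grasp_force: 60.5
```

```bash
python3 - <<'E'
from h import *
go(.4800,.0198,.063,4.8)
E
```

```text
slide [-0.02  0.03  1.72] spin 0.0 | cur [0.4796 0.02   0.0802] 4.8 tilt [ 0.  0. -1.] j [ 0.04  0.33 -0.3   0.94  0.    1.53] w 0.0338 t 22.82
```

Call:
arm_command(
  slide=[
    [0, 0, 0.3],
    [0, 0, 0.6],
    [0, 0, 0.9],
    [0, 0, 1.2],
    [0, 0, 1.2],
  ],
  spin=[0, 0, 0, 0, 0],
)

```text
clock: 23.45
eef_pos: [0.4793, 0.02, 0.0677]
tool_rot: [0.677, 0.736, -0.0, -0.0]
ft_force: [-0.1, 0.5, -3.6]
grip_width: 0.0339
grasp_force: 60.5
```

Call:
arm_command(
  slide=[
    [0, 0, 0.1],
    [0, 0, 0.2],
    [0, 0, 0.3],
    [0, 0, 0.3],
    [0, 0, 0.3],
  ],
  spin=[0, 0, 0, 0, 0],
)

```text
clock: 24.08
eef_pos: [0.48, 0.02, 0.0654]
tool_rot: [0.677, 0.736, 0.0, 0.0]
ft_force: [0.5, 0.2, -1.3]
grip_width: 0.0337
grasp_force: 60.9
```

Call:
arm_command(
  slide=[
    [0, 0, 0.1],
    [0, 0, 0.1],
    [0, 0, 0.1],
    [0, 0, 0.1],
    [0, 0, 0.1],
  ],
  spin=[0, 0, 0, 0, 0],
)

```text
clock: 24.7
eef_pos: [0.4801, 0.02, 0.0652]
tool_rot: [0.677, 0.736, 0.001, 0.001]
ft_force: [-2.3, -1.0, 5.3]
grip_width: 0.0338
grasp_force: 61.6
```

Call:
arm_command(
  slide=[
    [0, 0, 0],
    [0, 0, 0],
    [0, 0, 0],
    [0, 0, 0],
    [0, 0, -1],
  ],
  spin=[0, 0, 0, 0, 0],
  jaw=6,
)

```text
clock: 25.32
eef_pos: [0.4788, 0.02, 0.0737]
tool_rot: [0.677, 0.736, -0.001, -0.001]
ft_force: [0.1, -0.0, 0.1]
grip_width: 0.0604
grasp_force: 0.0
```

Call:
arm_command(
  slide=[
    [0, 0, -3],
    [0, 0, -8],
    [-3, 0, -13],
    [-8, 0, -16],
    [-11, 0, -18],
  ],
  spin=[0, 0, 0, 0, 0],
)

```text
clock: 25.95
eef_pos: [0.4896, -0.0914, 0.257]
tool_rot: [0.677, 0.736, 0.001, 0.002]
ft_force: [0.8, -0.2, -0.8]
grip_width: 0.0599
grasp_force: 0.0
```

```bash
cat >> h.py <<'E'
def measure():
    p=camera("wrist");w=cloud(p);q=w.reshape(-1,3);q=q[~np.isnan(q[:,0])]
    c=np.array([.4799,.0145]);a=np.radians(94.8);e=np.array([np.cos(a),np.sin(a)]);n=np.array([-e[1],e[0]])
    d=q[:,:2]-c;s=d@e*1000;t=d@n*1000;h=q[:,2]*1000
    m=(abs(t)<8)&(h>100)&(h<115);m0=(abs(s)<30)&m&(h>90.5+4);print("collar s",np.percentile(s[m0],[2,98]),"top",np.percentile(h[m0],95))
    S,T,H=[],[],[]
    for s0 in range(-64,64,4):
        k=(abs(s-s0)<2)&(abs(t)<14)&(h>82)&(h<95)
        if abs(s0)>20 and k.sum()>8:S.append(s0);T.append((t[k].min()+t[k].max())/2);H.append(np.percentile(h[k],97))
    k=np.polyfit(S,T,1);print("yaw",94.8+np.degrees(np.arctan(k[0])),"off t",k[1],"H",np.round(H,1).tolist())
    for sg in(-1,1):
        k=(t>12)&(t<24)&(abs(s-sg*37)<22)&(h>76)&(h<84)
        k2=(t<-12)&(t>-24)&(abs(s-sg*37)<22)&(h>76)&(h<84)
        print("block s",[np.percentile(s[x],[1,99]).round(1).tolist() if x.sum() else None for x in(k,k2)])
    return p
E
python3 - <<'E'
from h import *
p=measure();save(p,"w8.png")
go(.50,.42,.26,90)
E
```

```text
collar s [-7.19665527 -7.19665527] top 100.36967595177792
yaw 95.28414760121518 off t 0.05369988522458421 H [90.2, 91.0, 90.3, 90.8, 90.5, 90.7, 90.7, 90.3, 90.7, 90.3, 90.3, 90.6, 90.6, 90.7, 90.5, 90.3, 90.3, 90.5, 90.8, 90.6, 88.0]
block s [[-52.2, -23.0], [-52.3, -23.0]]
block s [[22.3, 52.0], [22.3, 52.1]]
slide [51.2   5.06 -0.3 ] spin -85.4 | cur [ 0.4908 -0.0945  0.2591] 4.6 tilt [-0.005  0.007 -1.   ] j [-0.19  0.22  0.05  1.39 -0.    1.3 ] w 0.0596 t 26.0
```

View pics/w8.png

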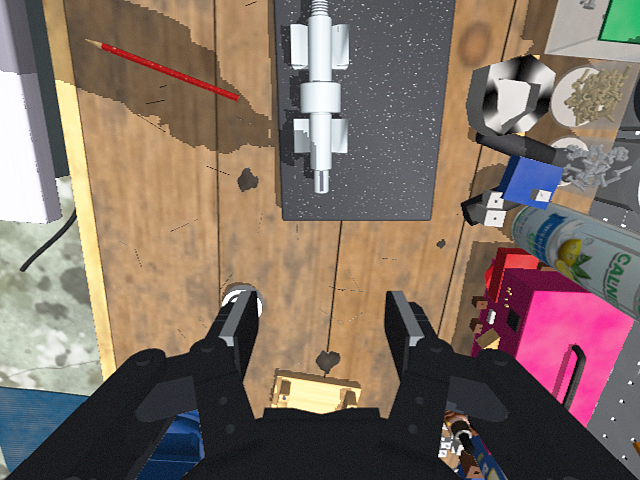

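Shaft sits in both blocks, ends at (320,5) and (321,190), with the collar between them at (320,97). Next is the dial stand.

Call:
arm_command(
  slide=[
    [6, 0.6, 0],
    [12, 1.2, 0],
    [18, 1.8, 0],
    [24, 2.4, 0],
    [30, 3, 0],
  ],
  spin=[-10, -20, -30, -40, -50],
  jaw=8.5,
)

```text
clock: 26.62
eef_pos: [0.4932, 0.2138, 0.2548]
tool_rot: [0.299, 0.954, 0.0, 0.0]
ft_force: [0.6, -0.7, -0.3]
grip_width: 0.0847
grasp_force: 0.0
```

```bash
sed -i 's/m=(abs(t)<8)&(h>100)&(h<115);m0=(abs(s)<30)&m&(h>90.5+4)/m0=(abs(t)<8)\&(abs(s)<30)\&(h>93.5)\&(h<104)/' h.py; python3 - <<'E'
from h import *
go(.48,.42,.27,90)
E
```

```text
slide [12.86 16.17 -1.51] spin -34.8 | cur [0.4932 0.2138 0.2548] 55.2 tilt [-0.001  0.001 -1.   ] j [ 0.41  0.31  0.16  1.42 -0.    1.02] w 0.0847 t 26.62
```

Call:
arm_command(
  slide=[
    [3, 4, -0.4],
    [6, 8, -0.8],
    [9, 12, -1.2],
    [12.9, 16.2, -1.5],
    [12.9, 16.2, -1.5],
  ],
  spin=[-10, -20, -30, -34.8, -34.8],
)

```text
clock: 27.25
eef_pos: [0.4797, 0.4226, 0.2682]
tool_rot: [0.0, 1.0, 0.0, -0.0]
ft_force: [-0.1, -0.7, -0.5]
grip_width: 0.0852
grasp_force: 0.0
```

```bash
python3 - <<'E'
from h import *
p=camera("wrist");w=cloud(p);save(p,"w9.png");np.save("w9.npy",w)
for z0,z1 in((.044,.056),(.125,.145),(.10,.15)): near(w,(.497,.42),.07,z0,z1)
for t in("dial_stand","dial_tip"): print(t,[(np.round(d["centre"]).tolist(),d["confidence"],atz(p,d["centre"],0).round(4)) for d in landmark_of(p,t)])
go(.48,.42,.27,90)
E
```

```text
1236 [505.7 407.7] [56.1 50.1] 78.5 0.0514
1591 [478.3 411.1] [ 36.4 108.1] 75.3 0.1349
2570 [478.4 409.4] [ 41.7 109.9] 73.6 0.1318
dial_stand [([309.0, 216.0], 0.66, array([0.5105, 0.4055, 0.    ]))]
dial_tip [([307.0, 218.0], 0.54, array([0.5132, 0.4027, 0.    ]))]
slide [ 0.11  0.18 -0.09] spin -0.4 | cur [0.4811 0.4182 0.2691] 89.6 tilt [ 0.    -0.001 -1.   ] j [ 0.72  0.52  0.52  1.57 -0.    0.72] w 0.085 t 27.4
```

View pics/w9.png

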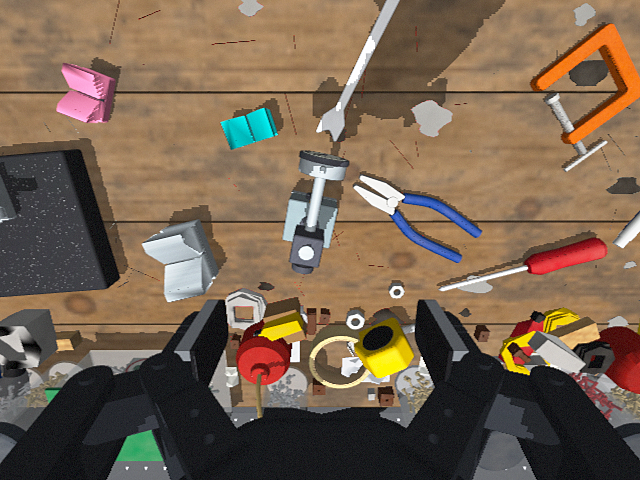

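Dial stand: head at (307,250), dial at (323,163) on the front side, base blue-grey at (311,222), turned about -11.5°. I'll check the head room and nearby heights, then descend.

```bash
python3 - <<'E'
from h import *
w=np.load("w9.npy");q=w.reshape(-1,3);q=q[~np.isnan(q[:,0])&(q[:,2]<.25)]
r=np.hypot(q[:,0]-.5057,q[:,1]-.4077)
print("col",q[r<.02][:,2].max(),"r75",q[r<.075][:,2].max(),"ring",q[(r>.06)&(r<.1)&(q[:,0]>.5)][:,2].max())
near(q,(.5057,.4077),.03,.13,.15)
k=q[(r<.03)&(q[:,2]>.128)];a=np.radians(-11.5);e=np.array([np.cos(a),np.sin(a)]);n=np.array([-e[1],e[0]]);d=k[:,:2]-[.5057,.4077]
print("x",np.percentile(d@e,[1,99]),"y",np.percentile(d@n,[1,99]))
go(.5057,.4077,.103,78.5)
E
```

```text
col 0.13992583457460198 r75 0.14384285774639283 ring 0.01377021004210025
930 [505.7 407.7] [28.  28.3] 79.0 0.1356
x [-0.0138625   0.01339655] y [-0.01371544  0.01361196]
slide [-2.47 -1.02 16.61] spin 11.1 | cur [0.4811 0.4182 0.2691] 89.6 tilt [ 0.    -0.001 -1.   ] j [ 0.72  0.52  0.52  1.57 -0.    0.72] w 0.085 t 27.4
```

Call:
arm_command(
  slide=[
    [-1.5, -0.6, 2],
    [-2.5, -1.1, 5],
    [-2.5, -1.1, 8],
    [-2.5, -1.1, 8],
    [-2.5, -1.1, 8],
  ],
  spin=[8, 11, 11, 11, 11],
)

```text
clock: 28.02
eef_pos: [0.507, 0.4069, 0.1909]
tool_rot: [0.1, 0.995, 0.001, 0.001]
ft_force: [0.5, -0.1, -0.3]
grip_width: 0.0847
grasp_force: 0.0
```

```bash
python3 - <<'E'
from h import *
go(.5057,.4077,.103,78.5)
E
```

```text
slide [0.15 0.04 8.79] spin 0.1 | cur [0.507  0.4069 0.1909] 78.6 tilt [-0.001  0.001 -1.   ] j [ 0.68  0.56  0.38  1.39 -0.    0.88] w 0.0847 t 28.02
```

Call:
arm_command(
  slide=[
    [0.1, 0, 2],
    [0.1, 0, 5],
    [0.1, 0, 7.5],
    [0.1, 0, 8.7],
    [0.1, 0, 8.7],
  ],
  spin=[0, 0, 0, 0, 0],
)

```text
clock: 28.65
eef_pos: [0.5054, 0.4077, 0.1027]
tool_rot: [0.099, 0.995, 0.0, 0.0]
ft_force: [0.5, -0.1, 0.1]
grip_width: 0.0854
grasp_force: 0.0
```

Call:
arm_command(
  slide=[
    [0, 0, 0],
    [0, 0, 0],
    [0, 0, 0],
    [0, 0, 0],
    [0, 0, 0],
  ],
  spin=[0, 0, 0, 0, 0],
  jaw=1.8,
)

```text
clock: 29.28
eef_pos: [0.5059, 0.4084, 0.103]
tool_rot: [0.099, 0.995, 0.001, 0.001]
ft_force: [1.5, 2.0, 3.1]
grip_width: 0.0271
grasp_force: 60.6
```

Call:
arm_command(
  slide=[
    [0, 0, 0],
    [0, 0, -1],
    [0, 0, -3],
    [0, 0, -6],
    [0, 0, -9],
  ],
  spin=[0, 0, 0, 0, 0],
)

```text
clock: 29.9
eef_pos: [0.5038, 0.4059, 0.1902]
tool_rot: [0.099, 0.995, -0.003, -0.002]
ft_force: [-0.2, -0.1, -7.1]
grip_width: 0.0275
grasp_force: 59.9
```

```bash
python3 - <<'E'
from h import *
go(.5057,.4077,.2,78.5)
E
```

```text
slide [-0.15  0.21 -0.98] spin 0.1 | cur [0.5038 0.4059 0.1902] 78.6 tilt [ 0.004 -0.006 -1.   ] j [ 0.68  0.56  0.38  1.4  -0.    0.88] w 0.0275 t 29.9
```

```bash
python3 - <<'E'
from h import *
go(.545,.13,.24,94.8)
E
```

```text
slide [ -9.47 -26.26  -4.86] spin -16.2 | cur [0.5038 0.4059 0.1902] 78.6 tilt [ 0.004 -0.006 -1.   ] j [ 0.68  0.56  0.38  1.4  -0.    0.88] w 0.0275 t 29.9
```

Call:
arm_command(
  slide=[
    [-0.5, -1.5, -2],
    [-1.6, -4.5, -4],
    [-3, -8.5, -4.9],
    [-4.5, -12.5, -4.9],
    [-6, -16.5, -4.9],
  ],
  spin=[-2, -5, -8, -11, -14],
)

```text
clock: 30.52
eef_pos: [0.5301, 0.2317, 0.2391]
tool_rot: [-0.024, 1.0, -0.001, -0.003]
ft_force: [0.4, 0.1, -6.3]
grip_width: 0.0271
grasp_force: 60.2
```

Call:
arm_command(
  slide=[
    [-1.5, -4, 0],
    [-2.5, -7, 0],
    [-3, -9, 0],
    [-3, -9, 0],
    [-3, -9, 0],
  ],
  spin=[-2.2, -2.2, -2.2, -2.2, -2.2],
)

```text
clock: 31.15
eef_pos: [0.565, 0.1461, 0.2405]
tool_rot: [-0.043, 0.999, 0.0, -0.001]
ft_force: [0.1, 0.5, -7.8]
grip_width: 0.0268
grasp_force: 60.5
```

```bash
python3 - <<'E'
from h import *
p=measure();save(p,"w10.png");go(.5549,.0172,.24,94.8)
E
```

```text
collar s [-16.03606962   7.12743499] top 98.6920405701789
yaw 95.29464746625004 off t 0.5597389729725898 H [90.9, 90.8, 90.4, 90.4, 90.7, 90.6, 90.7, 90.7, 91.0, 90.7, 90.7, 91.0, 90.4, 90.6, 90.3, 91.0, 90.5, 91.0, 90.4, 90.0, 87.8]
block s [[-51.9, -21.6], [-51.5, -21.6]]
block s [[23.0, 52.7], [22.9, 52.7]]
slide [  2.11 -12.79   0.06] spin 0.1 | cur [0.565  0.1464 0.2407] 94.9 tilt [ 0.001  0.    -1.   ] j [0.25 0.41 0.26 1.43 0.   0.17] w 0.0268 t 31.2
```

View pics/w10.png

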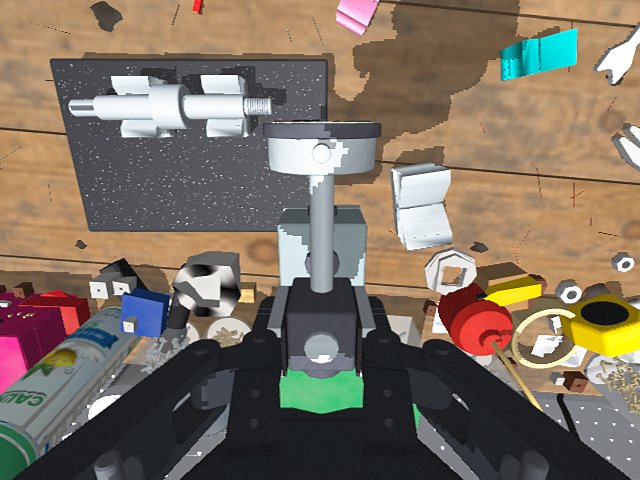

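Shaft seated (left (75,105) to right (270,105)), collar at (168,105); dial held square with its face at (322,148). I'll carry it over the plate.

Call:
arm_command(
  slide=[
    [0.4, -2, 0],
    [0.9, -5.5, 0],
    [1.5, -9, 0],
    [2, -12, 0],
    [2.2, -12.9, 0],
  ],
  spin=[0.1, 0.1, 0.1, 0.1, 0.1],
)

```text
clock: 31.82
eef_pos: [0.554, 0.0134, 0.2413]
tool_rot: [-0.04, 0.999, -0.0, -0.0]
ft_force: [0.1, 0.0, -6.9]
grip_width: 0.0276
grasp_force: 61.0
```

Call:
arm_command(
  slide=[
    [0, 0, 1],
    [0, 0, 2],
    [0, 0, 3],
    [0, 0, 4],
    [0, 0, 4],
  ],
  spin=[0, 0, 0, 0, 0],
)

```text
clock: 32.45
eef_pos: [0.5537, 0.0155, 0.1996]
tool_rot: [-0.042, 0.999, 0.0, -0.002]
ft_force: [0.6, -0.7, -7.3]
grip_width: 0.0273
grasp_force: 61.0
```

```bash
python3 - <<'E'
from h import *
p=camera("wrist");w=cloud(p);q=w.reshape(-1,3);q=q[~np.isnan(q[:,0])]
go(.5547,.0162,.16,94.8)
pp=pose()[0];u=pp[2]-.103
k=near(q,pp[:2],.045,u+.045,u+.056)   # base top
d=near(q,(pp[0]-.075,pp[1]-.006),.04,u+.115,u+.145) # dial
c=np.array([.4799,.0145]);a=np.radians(94.8);e=np.array([np.cos(a),np.sin(a)]);n=np.array([-e[1],e[0]])
for nm,x in(("base",k),("dial",d)):
    s=(x[:,:2]-pp[:2])@e*1000;t=(x[:,:2]-pp[:2])@n*1000
    print(nm,"s",np.percentile(s,[1,99]).round(1),"t",np.percentile(t,[1,99]).round(1))
p=camera("scene");save(p,"s1.png",(180,140,480,340))
E
```

```text
slide [-0.06  0.08  4.04] spin -0.0 | cur [0.5543 0.0154 0.2004] 94.8 tilt [ 0.001  0.    -1.   ] j [ 0.03  0.36  0.09  1.3   0.   -0.06] w 0.0273 t 32.5
3674 [550.   14.3] [43.4 56.2] 4.9 0.1483
7305 [494.1   9.1] [50.1 44.4] 4.4 0.228
base s [-28.2  26.7] t [-16.2  25.6]
dial s [-20.5  18.4] t [36.8 84.7]
```

View pics/s1.png

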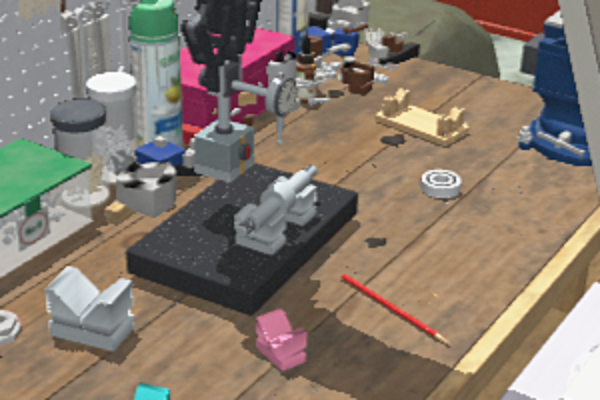

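The scene view shows the stand upright above the rear half and the dial over the collar, plunger tip at (281,140). I'll correct slightly and lower.

Call:
arm_command(
  slide=[
    [-0.1, 0.15, 0.8],
    [-0.1, 0.15, 1.8],
    [-0.1, 0.15, 2.8],
    [-0.1, 0.15, 3.6],
    [-0.1, 0.15, 3.8],
  ],
  spin=[0, 0, 0, 0, 0],
)

```text
clock: 33.17
eef_pos: [0.5548, 0.0166, 0.162]
tool_rot: [-0.041, 0.999, 0.0, -0.001]
ft_force: [0.6, 0.1, -6.3]
grip_width: 0.027
grasp_force: 61.0
```

Call:
arm_command(
  slide=[
    [0, 0, 0],
    [0, 0, 0.2],
    [0, 0, 0.5],
    [0, 0, 0.8],
    [0, 0, 0.8],
  ],
  spin=[0, 0, 0, 0, 0],
)

```text
clock: 33.8
eef_pos: [0.5552, 0.0167, 0.1547]
tool_rot: [-0.041, 0.999, 0.0, -0.0]
ft_force: [-0.4, 0.3, -7.4]
grip_width: 0.0273
grasp_force: 61.0
```

```bash
python3 - <<'E'
from h import *
go(.5553,.0170,.143,94.8);p=camera("wrist");save(p,"w11.png")
E
```

```text
slide [-0.02  0.03  1.17] spin -0.1 | cur [0.5552 0.0167 0.1547] 94.7 tilt [ 0.001  0.    -1.   ] j [ 0.03  0.39  0.02  1.19  0.   -0.05] w 0.0273 t 33.8
```

View pics/w11.png

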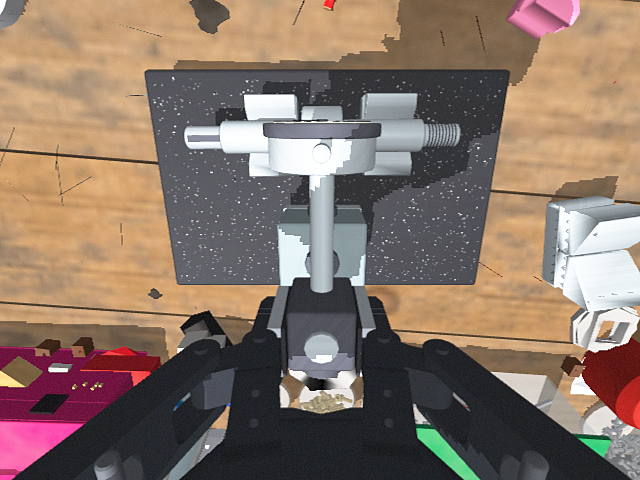

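The dial sits over the collar at (320,140), and the base is behind it at (322,240). I'll keep lowering.

Call:
arm_command(
  slide=[
    [0, 0, 0.2],
    [0, 0, 0.4],
    [0, 0, 0.6],
    [0, 0, 0.8],
    [0, 0, 0.8],
  ],
  spin=[0, 0, 0, 0, 0],
)

```text
clock: 34.48
eef_pos: [0.5554, 0.0167, 0.1469]
tool_rot: [-0.041, 0.999, -0.0, -0.0]
ft_force: [-0.7, 1.0, -7.0]
grip_width: 0.0271
grasp_force: 61.0
```

Call:
arm_command(
  slide=[
    [0, 0, 0.1],
    [0, 0, 0.2],
    [0, 0, 0.2],
    [0, 0, 0.2],
    [0, 0, 0.2],
  ],
  spin=[0, 0, 0, 0, 0],
)

```text
clock: 35.1
eef_pos: [0.5555, 0.0167, 0.1452]
tool_rot: [-0.041, 0.999, -0.0, 0.0]
ft_force: [0.4, -0.2, -6.2]
grip_width: 0.0274
grasp_force: 61.0
```

Call:
arm_command(
  slide=[
    [0, 0, 0.1],
    [0, 0, 0.1],
    [0, 0, 0.1],
    [0, 0, 0.1],
    [0, 0, 0.1],
  ],
  spin=[0, 0, 0, 0, 0],
)

```text
clock: 35.72
eef_pos: [0.5555, 0.0167, 0.1441]
tool_rot: [-0.041, 0.999, 0.0, 0.0]
ft_force: [0.5, 0.6, -6.4]
grip_width: 0.027
grasp_force: 61.0
```

Call:
arm_command(
  slide=[
    [0, 0, 0.1],
    [0, 0, 0.1],
    [0, 0, 0.1],
    [0, 0, 0.1],
    [0, 0, 0.1],
  ],
  spin=[0, 0, 0, 0, 0],
)

```text
clock: 36.35
eef_pos: [0.5555, 0.0167, 0.1431]
tool_rot: [-0.041, 0.999, 0.0, 0.0]
ft_force: [-0.5, -0.8, -5.7]
grip_width: 0.0273
grasp_force: 61.4
```

Call:
arm_command(
  slide=[
    [0, 0, 0.05],
    [0, 0, 0.05],
    [0, 0, 0.05],
    [0, 0, 0.05],
    [0, 0, 0.05],
  ],
  spin=[0, 0, 0, 0, 0],
)

```text
clock: 36.98
eef_pos: [0.5556, 0.0167, 0.143]
tool_rot: [-0.041, 0.999, 0.0, 0.0]
ft_force: [-1.4, -0.1, -0.6]
grip_width: 0.0268
grasp_force: 61.9
```

Call:
arm_command(
  slide=[
    [0, 0, 0.04],
    [0, 0, 0.04],
    [0, 0, 0.04],
    [0, 0, 0.04],
    [0, 0, 0.04],
  ],
  spin=[0, 0, 0, 0, 0],
)

```text
clock: 37.6
eef_pos: [0.5557, 0.0167, 0.1429]
tool_rot: [-0.041, 0.999, 0.0, 0.0]
ft_force: [-2.4, 0.6, 6.0]
grip_width: 0.0272
grasp_force: 62.8
```

Call:
arm_command(
  slide=[
    [0, 0, 0],
    [0, 0, 0],
    [0, 0, 0],
    [0, 0, 0],
    [0, 0, -0.5],
  ],
  spin=[0, 0, 0, 0, 0],
  jaw=6,
)

```text
clock: 38.22
eef_pos: [0.5551, 0.0167, 0.1469]
tool_rot: [-0.041, 0.999, -0.0, -0.001]
ft_force: [-0.8, 0.2, -0.7]
grip_width: 0.0602
grasp_force: 0.0
```

Call:
arm_command(
  slide=[
    [0, 0, -2],
    [0, 0, -5],
    [0, 0, -8],
    [0, 0, -11],
    [0, 0, -13],
  ],
  spin=[0, 0, 0, 0, 0],
)

```text
clock: 38.85
eef_pos: [0.556, 0.0167, 0.2794]
tool_rot: [-0.041, 0.999, -0.0, 0.001]
ft_force: [0.4, 0.4, -0.6]
grip_width: 0.0603
grasp_force: 0.0
```

```bash
python3 - <<'E'
from h import *
p=camera("wrist");w=cloud(p);q=w.reshape(-1,3);q=q[~np.isnan(q[:,0])];save(p,"w12.png",None)
C=np.array([.5209,.0163]);a=np.radians(4.8);e=np.array([np.cos(a),np.sin(a)]);n=np.array([-e[1],e[0]])
u=(q[:,:2]-C)@e*1000;v=(q[:,:2]-C)@n*1000;h=q[:,2]*1000
def r(nm,m): print(nm,m.sum(),"u",np.percentile(u[m],[1,99]).round(1),"v",np.percentile(v[m],[1,99]).round(1),"h",np.median(h[m]).round(1))
r("base",(h>87)&(h<96)&(u>2)&(u<70)&(abs(v)<45))
r("head",(h>168)&(h<180)&(u>12)&(u<60)&(abs(v)<30))
r("dial",(h>140)&(h<180)&(u<5)&(u>-90)&(abs(v)<40))
for lo,hi in((-70,-19),(19,70)): r("block",(v>lo)&(v<hi)&(h>76)&(h<84)&(u<0))
r("shaft",(h>86)&(h<93)&(u<-25)&(u>-60)&(abs(v)<100))
p=camera("scene");save(p,"s2.png",(180,140,480,340))
for t in("dial_tip","dial_plunger"): print([(np.round(d["centre"]).tolist(),d["confidence"]) for d in landmark_of(p,t)]) if t=="dial_tip" else 0
E
```

```text
base 1441 u [ 9.5 58.2] v [-30.7  24.4] h 91.4
head 1228 u [20.4 47.4] v [-16.9  10.7] h 175.6
dial 1855 u [-49.8   3.6] v [-23.6  17.3] h 168.9
block 992 u [-65.5 -16.7] v [-66.8 -20.4] h 81.2
block 1041 u [-66.3 -17.5] v [24.5 65.8] h 81.1
shaft 1649 u [-58.1 -33.3] v [-85.5  78.1] h 88.4
[]
```

View pics/s2.png

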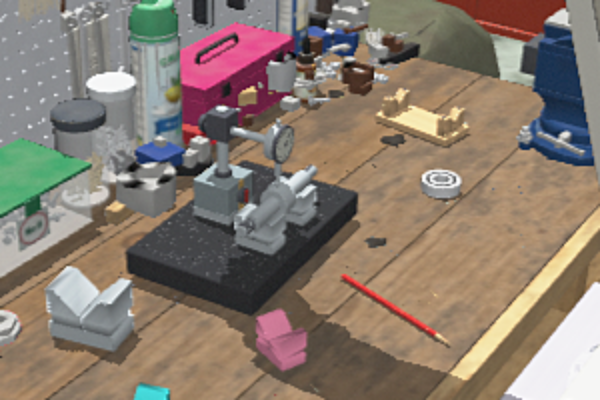

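The stand is upright on the rear half, and the plunger meets the collar near (278,172). Measured tip is about 0.5 mm from the collar's crest and within 1 mm of its middle. I'm handing the job in.

```bash
python3 -c "
from workcell import *
print(job_done())"
```

```text
the job is handed in; nothing more can be done
None
```

The job is done and handed in at about 39 s: the shaft lies in the two small V-blocks on the plate's front half. The dial stands upright behind it with its plunger on the collar. I set it down to contact, but did not read the plunger travel directly. The larger V-block was not touched.

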